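Seat the finned block in the block warmer and lock its dial

ROBOT

A 6-joint arm with a two-finger parallel gripper is mounted at the origin on a cart in front of the work surface, level with it; the furniture and walls round the work are solid. World frame = base frame: x ahead of the robot, y to its left, z up, the work surface at z = 0. Lengths are in m, angles in degrees, forces in N, time in s.
With the tool pointing down it reaches from about 0.25 to 0.725 m from the base axis. Payload 9.7 kg.
Tool frame: the origin (TCP) lies midway between the tips of the shut fingers; the grasp point (between the pads) lies 19 mm behind it; z points along the fingers, y is the line along which they close (so a half turn about z gives the same grasp; the last joint's range is limited). The gripper opens to 85 mm and grips with 20 to 120 N. Pads are 22 mm wide; open, the fingers measure 114 mm over their backs; the gripper's body (76 mm by 85 mm) begins 54 mm behind the grasp point. The pads swing forward as they close: fully open they stand 13 mm farther back than shut.
Start: joints at [73.74, 4.979, 10.078, 95.1, 0, 90], TCP at [0.154, 0.528, 0.202] pointing down, gripper open.
Joint ranges: [-179.16, 179.16], [-48.56, 103.87], [-65.8, 70.77], [-126.05, 130.52], [-82.76, 87.17], [-180, 180]. Speed limits (degrees/s): [127.2, 127.2, 147.25, 180, 180, 180].

INTERFACE

Orientations are given as [roll, pitch, yaw] about the fixed x, y, z axes, in that order (R = Rz(yaw) Ry(pitch) Rx(roll)).
In Python, from workcell import bot gives the robot as it stands.
- The arm moves only by the shell command python3 -m crank 'ROWS' [FORCE]. ROWS is JSON, a list of rows, each an object with "gripper": the finger opening in mm, from 0 to 85.4; "travel": the shift along the tool's x, y, z in mm, a list of three; "twist": the turn, a rotation vector about the tool's x, y, z in rad, a list of three. In form: [{"gripper": gripper, "travel": [tx, ty, tz], "twist": [rx, ry, rz]}, ...]. A call has 1 to 12 rows; each row shifts and turns the commanded pose from where the row before left it, along the tool's axes as they then stand; what a row does not reach is not made up. A row lasts 1/8 s, in which the tool goes at most 62.5 mm and 10.7 degrees, less where a joint would pass 70% of its speed; a pose out of reach is approached as far as the arm can. A call is refused whole if a number of a shift passes 62.5 or a number of a turn 0.188, either way. A call with a gripper value outside its range is refused whole. The fingers move at their own pace and stop on an object; FORCE is the grip in N (left out, the last holds). Time passes only in rows, so rows that do not move let the fingers close. It gives the time, the measured TCP pose, the force, the opening and the grip force at its end, in the units of the state.
- bot.get_obs(): the state, without advancing time (a new reading comes with each control period).
- bot.camera(name): name is "side" or "top"; returns the picture (480x640x3 uint8, red, green, blue); there is no depth.
- bot.calibration(name): a dict with "vfov" (degrees; the focal length in pixels is half the picture's height over the tangent of half this angle, whatever the lens; pixels are square), "cx", "cy" (the principal point, pixels), "camera_from_world" (4x4, takes a point from world to camera coordinates). Camera axes: x right, y down, z forward; pixel columns grow to the right and rows downward; lengths in m; the calibration is good to about 2 mm. A picture is of the moment at which its call begins. calibration takes no time and is no camera call.
- bot.job_done(): hands the job in; it is judged then, once.
The state is a dict: "time": time; "q": joint angles; "qd": joint speeds; "joint_efforts": joint torques, N m; "ee_pos": TCP position; "tcp_rot": TCP orientation; "wrist_force": force on the tool from outside, world axes, zero at the start; "torque": the same for the moment, N m; "opening": finger opening in m; "grasp_force": force on a finger pad.
Only numpy, scipy, OpenCV 4.12 (cv2) and the standard library are available. Lean on these libraries where they do the work, as an engineer would, in place of code of your own. Each camera call takes 0.05 s, during which the arm holds its last target. There are 200 camera calls.

TASK

Set up the block warmer: turn the dark finned metal block, which lies on its side, onto its fins and lower it into the warmer's well so that its fins slide between the well's fins and it sits fully home; do not drop it. Turn the dial so that its white pointer line stands at the long mark, then slide the lock fork fully home over the dial's bar. Do not push aside or knock over the small oil bottle and the dropper bottle beside the warmer.

Things in the scene. Friction and masses are not known exactly. Their poses are not given: they have to be found in the camera images.
- block: Dark metal block. Solid body 50 (x) by 70 (y) by 30 mm with 5 fins below it, all running along x: 6 mm thick, 26 mm deep, 16 mm apart, round edges; the outer two flush with the body's sides. Origin: centre of the fin tips; z from fins to handle; body z 26 to 56 mm, mass centre z 36 mm. About 0.4 kg. It starts lying on its +y side, handle level and pointing left. Pinch it across its 50 mm.
- block_handle (a point): Centre of the lifting bar that bridges the block's top: 46 mm long (along block x), 12 mm thick (along y), z 70 to 84 mm in the block's frame; this point at z 77 mm. Below the bar a 14 mm gap to the block's top, which has four 16 mm tube wells. Axes as the block's.
- warmer: White bench unit, fixed, 140 (x) by 182 (y) by 58 mm high. Origin: centre of its underside; z up, x away from the robot, y to the left (turned 0.1 to 0.5 rad to face it). The finned well is in its left half, dial and lock on top of its right half. Top at z 58 mm.
- warmer_well (a point): Centre of the well's floor, at (0, 40, 14) mm in the warmer's frame, same axes. Well 58 (x) by 78 (y) mm, 44 mm deep from the top. From its floor rise 4 fins along x, 6 mm thick, 24 mm high, at y -24, -8, 8, 24 mm, round tops. The block's fins go between and outside them (2 mm play a side, 4 mm lengthwise). Seated, the block's origin is at this point, either way round, body 12 mm proud.
- dial_grip (a point): Point on the dial's upright axis, 28 mm above the warmer's top, at (26, -48, 86) mm in the warmer's frame. Black bar grip 42 mm long, 12 mm thick, from 7 to 35 mm above the top, on a 48 mm disc 7 mm high. A white line on the bar marks its pointer end; x of this frame runs along the bar to that end.
- dial (a joint): Dial angle, rad, counter-clockwise from above positive, stops at -2.35 and 2.35. 0: pointer at the long thick mark in the middle of the scale, on the side away from the robot (warmer +x), bar in line with the lock. It starts at 0.6 to 1.3. Turns stiffly (0.04 N m), stays where left.
- lock_tab (a point): Centre of the lock's gripping part: black upright tab 10 (x) by 30 (y) mm, from 14 to 44 mm above the warmer's top; this point 34 mm above it and, with the lock open, at (-56, -48) mm in the warmer's frame. Axes as the warmer's. Its steel fork, 9 to 15 mm above the top, points to the dial: two prongs with a 16 mm slot, tips 48 mm ahead of the tab's centre.
- lock (a joint): Travel of the lock along warmer +x towards the dial, m: 0 open, 0.036 fully home (a stop), prongs on both sides of the dial's bar. Slides with about 1.5 N, stays where left. It starts at 0 to 0.005. The fork runs against the bar if the dial is far off its mark; the last bit (about 0.2 rad) it centres by itself.
- oil_bottle: Bystander: small amber glass bottle with white cap, 29 mm wide, 71 mm high, standing left of the block, in front of the warmer. Origin: centre of its underside.
- dropper_bottle: Bystander: amber dropper bottle with black teat, 39 mm wide, 128 mm high, standing to the left of the warmer. Origin: centre of its underside.

How it is judged:
By the outcome, as a careful person would: the job done as asked, in the order asked, and still so for the second after the job is handed in, with the robot touching nothing.
It also fails if it takes over 72 s, if anything falls off the work surface, if the arm or the gripper's body presses on something with over 40 N, if the wrist force passes 120 N, or if a joint passes its speed limit or range.

## Working session

There is one attempt and no reset: what is moved stays moved. The work goes in short steps, Python scripts to look and compute and a shell command to move; the robot and the scene stay as the last step left them, time stands still between calls to the robot, and variables do not carry over. Pictures are saved under pics/ and viewed, at most 10 in all, crops included, and the job is handed in when it is done.

```bash
ls; mkdir -p pics
python3 - <<'E'
from workcell import bot
import cv2
for n in("side","top"):
    cv2.imwrite(f"pics/{n}0.png",bot.camera(n)[:,:,::-1])
    print(n,bot.calibration(n))
print(bot.get_obs())
E
```

```text
pics
side {'vfov': 47.005677693533364, 'cx': 314.4363555610076, 'cy': 245.21783816755277, 'camera_from_world': array([[-0.97911776, -0.20328868, -0.00145712,  0.53913978],
       [-0.06426687,  0.31631841, -0.94647368,  0.03878362],
       [ 0.1928683 , -0.92661555, -0.3227777 ,  1.027747  ],
       [ 0.        ,  0.        ,  0.        ,  1.        ]])}
top {'vfov': 47.244797531566164, 'cx': 316.8327776548646, 'cy': 241.99850103260394, 'camera_from_world': array([[ 3.71639484e-03, -9.99763738e-01, -2.14162692e-02,
         3.09172997e-01],
       [-9.87352787e-01, -2.74158234e-04, -1.58538320e-01,
         4.96002011e-01],
       [ 1.58494992e-01,  2.17346041e-02, -9.87120532e-01,
         8.91916297e-01],
       [ 0.00000000e+00,  0.00000000e+00,  0.00000000e+00,
         1.00000000e+00]])}
{'time': 0.1, 'q': array([7.37385654e+01, 5.00723961e+00, 1.00393864e+01, 9.50992554e+01,
       1.44621817e-03, 8.99962225e+01]), 'qd': array([ 0.00233595, -0.13572912,  0.03325654, -0.08558963,  0.00041382,
        0.03180252]), 'joint_efforts': array([-4.55674744e-04, -5.21559227e+01,  4.65653586e+01,  1.59206934e-02,
        3.87457089e-05, -5.28463033e-06]), 'ee_pos': array([0.15393749, 0.52777187, 0.2011643 ]), 'tcp_rot': array([-1.79932891e+02, -1.45064160e-03,  1.63742341e+02]), 'wrist_force': array([-0.22376835,  0.47706303, -0.46055846]), 'torque': array([-0.05424079, -0.04403134,  0.01418406]), 'grasp_force': 0.0, 'opening': 0.0853663659094516}
```

View pics/side0.png

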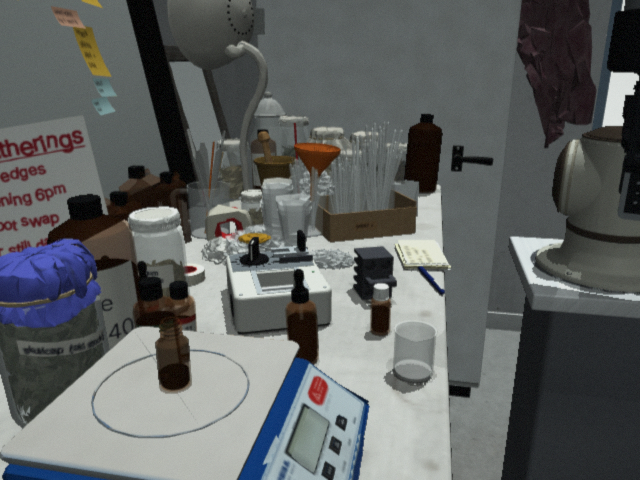

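View pics/top0.png

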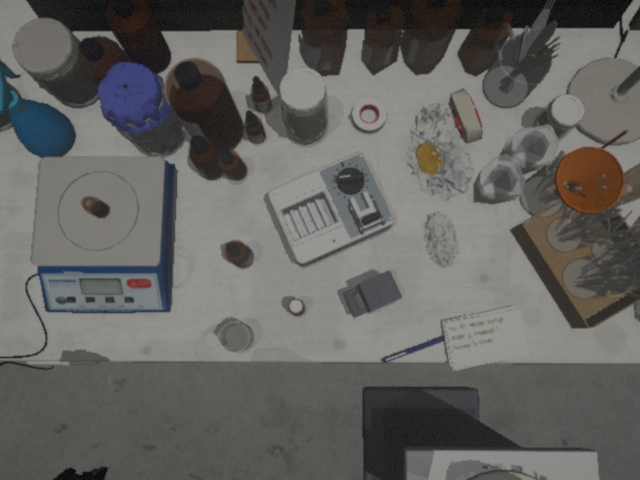

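Overview: the top view shows the warmer near (330,208), block near (370,293), oil bottle (296,306) and dropper (238,253). I'll take enlarged crops.

```bash
python3 - <<'E'
import cv2
a=cv2.imread("pics/top0.png")[140:335,215:415]; cv2.imwrite("pics/topc.png",cv2.resize(a,(600*200//195*1,600) if 0 else (800*3//4,585),interpolation=cv2.INTER_CUBIC))
b=cv2.imread("pics/side0.png")[220:370,215:415]; cv2.imwrite("pics/sidec.png",cv2.resize(b,(800,600),interpolation=cv2.INTER_CUBIC))
E
cat > h.py <<'E'
import numpy as np
from workcell import bot
def cam(n):
    c=bot.calibration(n); f=240/np.tan(np.radians(c['vfov']/2)); return f,c['cx'],c['cy'],np.array(c['camera_from_world'])
def ray(n,u,v):
    f,cx,cy,T=cam(n); d=T[:3,:3].T@np.array([(u-cx)/f,(v-cy)/f,1]); o=-T[:3,:3].T@T[:3,3]; return o,d
def atz(n,u,v,z):
    o,d=ray(n,u,v); return o+d*(z-o[2])/d[2]
def proj(n,p):
    f,cx,cy,T=cam(n); q=T[:3,:3]@np.array(p)+T[:3,3]; return np.array([cx+f*q[0]/q[2],cy+f*q[1]/q[2]])
E
```

```text
(no output)
```

View pics/topc.png

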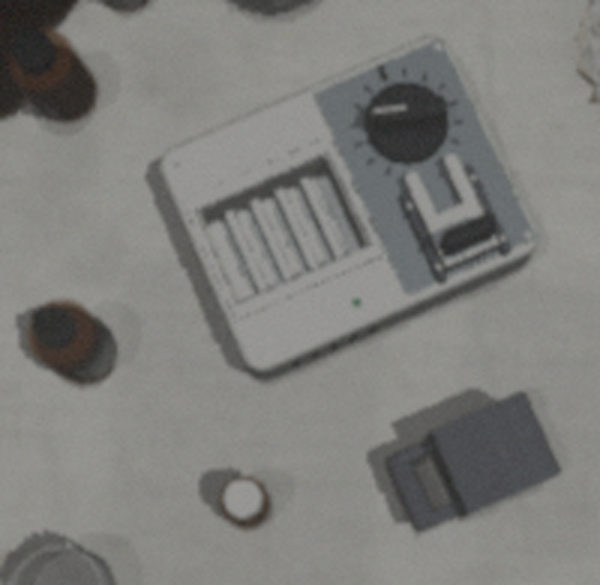

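View pics/sidec.png

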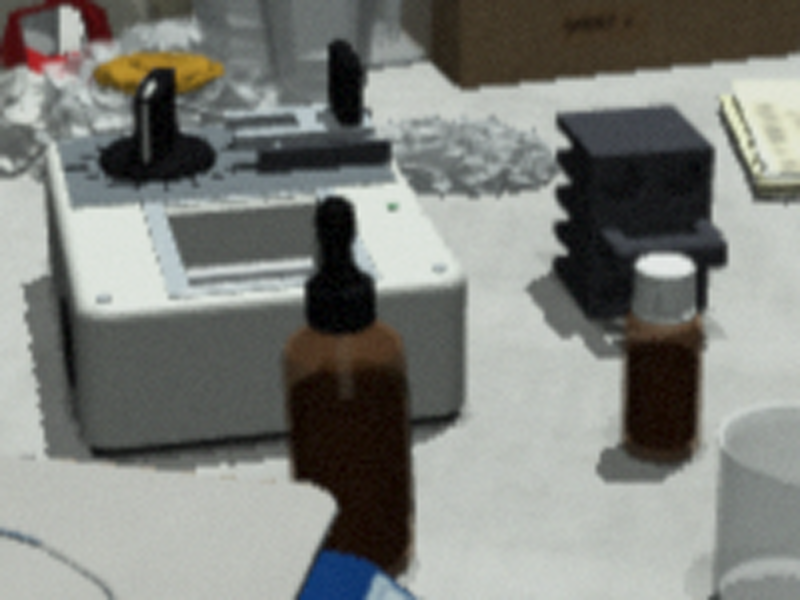

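Top crop (3×): warmer face corners are near (160,154), (441,33) and (540,243). The well runs (200,212)–(372,243), the dial disc is at (407,122) with its pointer end at (375,112). The block's upper side has corners (438,430), (525,392), (561,466) and (466,515). Side crop: the block's fins face away from the camera and the handle faces it.

```bash
cat >> h.py <<'E'
from scipy.optimize import least_squares
def fit(n,P,U,zb,x0):
    P=np.array(P,float);U=np.array(U,float)
    def w(p): c,s=np.cos(p[2]),np.sin(p[2]); return np.c_[p[0]+c*P[:,0]-s*P[:,1],p[1]+s*P[:,0]+c*P[:,1],P[:,2]+zb]
    r=least_squares(lambda p:np.ravel([proj(n,q)-u for q,u in zip(w(p),U)]),x0)
    return r.x,np.reshape(r.fun,(-1,2)).round(1)
C=lambda L:[(215+a/3,140+b/3) for a,b in L]
E
python3 - <<'E'
from h import *
P=[(.07,.091,.058),(.07,-.091,.058),(-.07,-.091,.058),(.029,.079,.058),(.029,.001,.058),(-.029,.001,.058),(-.029,.079,.058),(.026,-.048,.065)]
U=C([(160,154),(441,33),(540,243),(200,212),(328,155),(372,243),(240,305),(407,122)])
print("warmer",*fit("top",P,U,0,[.42,.27,.4]))
# block in lying frame: X=block x, Y=h=block z, Z up
P=[(.025,.056,.07),(.025,0,.07),(-.025,0,.07),(-.025,.056,.07)]
print("block",*fit("top",P,C([(438,430),(525,392),(561,466),(466,515)]),0,[.3,.2,.4]))
for nm,u,z in[("oil",(245,498),.071),("drop",(53,328),.128),("dialc",(407,122),.065),("ptr",(375,113),.093),("ptr2",(407,105),.093)]:
    print(nm,atz("top",*C([u])[0],z))
# side checks: oil base, dropper base
print(atz("side",215+660/4,220+450/4,0),atz("side",215+345/4,220+595/4,0))
E
```

```text
warmer [0.55343802 0.28558673 0.42353361] [[-2.6  0.3]
 [ 0.8 -1.8]
 [ 2.8  1. ]
 [ 0.1 -0.4]
 [-0.6  0.1]
 [-1.2  1.3]
 [ 0.5 -0.6]
 [ 0.2  0. ]]
block [0.42295022 0.17953178 0.41322332] [[-2.2 -0.4]
 [ 0.1 -1.4]
 [ 1.   2.1]
 [ 1.1 -0.4]]
oil [0.38568302 0.34188748 0.071     ]
drop [0.47017901 0.43859459 0.128     ]
dialc [0.59687854 0.2528514  0.065     ]
ptr [0.59423136 0.2714494  0.093     ]
ptr2 [0.59870743 0.2539436  0.093     ]
[0.38401528 0.34599672 0.        ] [0.47158334 0.4619358  0.        ]
```

```bash
cat >> h.py <<'E'
from scipy.spatial.transform import Rotation as Ro
from scipy.linalg import logm,expm
YB=.413
def frame(yaw): return np.array([np.cos(yaw),np.sin(yaw),0]),np.array([-np.sin(yaw),np.cos(yaw),0]),np.array([0,0,1.])
def pose():
    o=bot.get_obs(); return o['ee_pos'],Ro.from_euler('xyz',o['tcp_rot'],degrees=True).as_matrix(),o
def tilt(yaw,tdeg): # y=+x of frame; turned about it by a (0: straight down, - leans to left)
    x,h,u=frame(yaw); t=np.radians(tdeg)
    return Ro.from_rotvec(x*t).as_matrix()@np.c_[h,x,-u]
def rows(p1,R1,N,grip=True,back=.019):
    p0,R0,o=pose(); A=np.eye(4);B=np.eye(4);A[:3,:3]=R0;A[:3,3]=p0;B[:3,:3]=R1
    B[:3,3]=np.array(p1)+(R1[:,2]*back if grip else 0)
    S=expm(np.real(logm(np.linalg.inv(A)@B))/N)
    print(N,"travel",(S[:3,3]*1000).round(2),"twist",Ro.from_matrix(S[:3,:3]).as_rotvec().round(4))
E
python3 - <<'E'
from h import *
x,h,u=frame(YB); g=np.array([.423,.1795,.040])+h*.041
R=tilt(YB,-30); print(R[:,2],g)
rows(g-R[:,2]*.11,R,12)
for nm,f in[("block",lambda X,Y,Z:np.array([.423,.1795,0])+x*X+h*Y+u*Z)]:
  for q in[(.025,.056,.07),(-.025,.056,.07),(-.025,.0,.07),(.025,0,.07),(.025,.056,0)]:
    v=proj("side",f(*q)); print(q,((v-[215,220])*4).round())
E
```

```text
[ 0.20067945 -0.45796043 -0.8660254 ] [0.40654429 0.21705276 0.04      ]
12 travel [-28.02  -4.66  14.2 ] twist [ 0.019  -0.0408  0.0711]
(0.025, 0.056, 0.07) [591. 156.]
(-0.025, 0.056, 0.07) [712. 147.]
(-0.025, 0.0, 0.07) [667. 102.]
(0.025, 0, 0.07) [552. 110.]
(0.025, 0.056, 0) [586. 319.]
```

```bash
python3 -m crank '[{"gripper":85,"travel":[-28,-4.7,14.2],"twist":[0.019,-0.041,0.071]},{"gripper":85,"travel":[-28,-4.7,14.2],"twist":[0.019,-0.041,0.071]},{"gripper":85,"travel":[-28,-4.7,14.2],"twist":[0.019,-0.041,0.071]},{"gripper":85,"travel":[-28,-4.7,14.2],"twist":[0.019,-0.041,0.071]},{"gripper":85,"travel":[-28,-4.7,14.2],"twist":[0.019,-0.041,0.071]},{"gripper":85,"travel":[-28,-4.7,14.2],"twist":[0.019,-0.041,0.071]},{"gripper":85,"travel":[-28,-4.7,14.2],"twist":[0.019,-0.041,0.071]},{"gripper":85,"travel":[-28,-4.7,14.2],"twist":[0.019,-0.041,0.071]},{"gripper":85,"travel":[-28,-4.7,14.2],"twist":[0.019,-0.041,0.071]},{"gripper":85,"travel":[-28,-4.7,14.2],"twist":[0.019,-0.041,0.071]},{"gripper":85,"travel":[-28,-4.7,14.2],"twist":[0.019,-0.041,0.071]},{"gripper":85,"travel":[-28,-4.7,14.2],"twist":[0.019,-0.041,0.071]}]'
python3 - <<'E'
from h import *
x,h,u=frame(YB); g=np.array([.423,.1795,.040])+h*.041
R=tilt(YB,-30); p,R0,o=pose(); print(o['q'],p,o['tcp_rot'])
rows(g,R,5)
E
```

```text
time: 1.6
ee_pos: [0.3885, 0.2578, 0.1193]
tcp_rot: [179.9, 30.2, 113.6]
wrist_force: [-0.2, -0.2, -0.3]
opening: 0.0851
grasp_force: 0.0
[ 51.11294013   5.02395661  -4.25593033  95.70622216 -26.53650787
 121.058628  ] [0.38845224 0.25782118 0.11926343] [179.92437349  30.20598181 113.58684815]
5 travel [ 0.25  0.03 21.99] twist [ 0.0001  0.0007 -0.0002]
```

```bash
python3 -m crank '[{"gripper":85,"travel":[0.2,0,22],"twist":[0,0,0]},{"gripper":85,"travel":[0.2,0,22],"twist":[0,0,0]},{"gripper":85,"travel":[0.2,0,22],"twist":[0,0,0]},{"gripper":85,"travel":[0.2,0,22],"twist":[0,0,0]},{"gripper":85,"travel":[0.2,0,22],"twist":[0,0,0]},{"gripper":85,"travel":[0,0,0],"twist":[0,0,0]}]'
python3 - <<'E'
from h import *
import cv2
cv2.imwrite("pics/side1.png",cv2.resize(bot.camera("side")[200:370,215:415,::-1],(706,600),interpolation=cv2.INTER_CUBIC))
E
```

```text
time: 2.35
ee_pos: [0.4095, 0.2081, 0.0229]
tcp_rot: [-179.9, 30.2, 113.7]
wrist_force: [0.7, 0.0, 1.0]
opening: 0.0848
grasp_force: 0.0
```

View pics/side1.png

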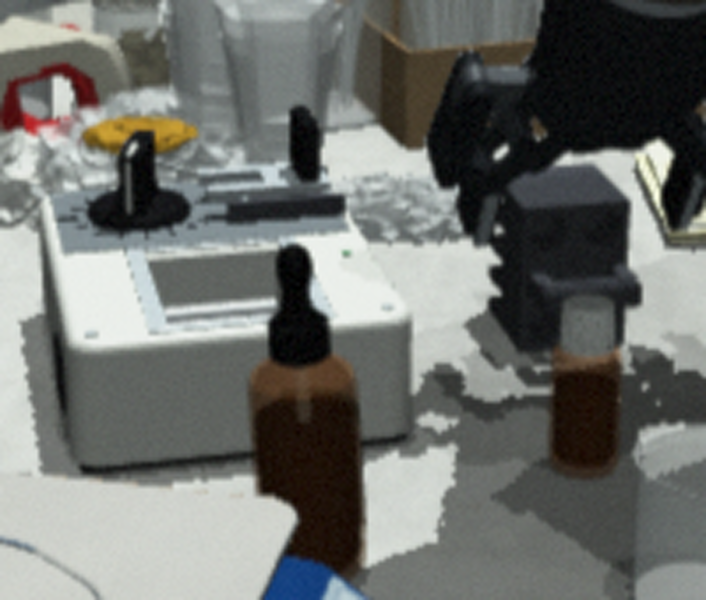

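The fingers straddle the block at (485,230) and (680,220), clear of the bottle. Closing.

```bash
python3 -m crank '[{"gripper":58,"travel":[0,0,0],"twist":[0,0,0]},{"gripper":58,"travel":[0,0,0],"twist":[0,0,0]},{"gripper":58,"travel":[0,0,0],"twist":[0,0,0]},{"gripper":52,"travel":[0,0,0],"twist":[0,0,0]},{"gripper":45,"travel":[0,0,0],"twist":[0,0,0]},{"gripper":45,"travel":[0,0,0],"twist":[0,0,0]},{"gripper":45,"travel":[0,0,0],"twist":[0,0,0]},{"gripper":45,"travel":[0,0,0],"twist":[0,0,0]}]' 80
python3 -m crank '[{"gripper":45,"travel":[-3,0,-5.2],"twist":[0,0,0]},{"gripper":45,"travel":[-6,0,-10.4],"twist":[0,0,0]},{"gripper":45,"travel":[-6,0,-10.4],"twist":[0,0,0]},{"gripper":45,"travel":[-6,0,-10.4],"twist":[0,0,0]},{"gripper":45,"travel":[0,0,0],"twist":[0,0,0]}]'
```

```text
time: 3.4
ee_pos: [0.4102, 0.2095, 0.0246]
tcp_rot: [179.9, 30.1, 113.7]
wrist_force: [-4.0, 1.7, 5.1]
opening: 0.048
grasp_force: 83.1
time: 4.03
ee_pos: [0.4106, 0.2098, 0.0672]
tcp_rot: [179.8, 30.1, 113.7]
wrist_force: [0.6, -0.4, -3.4]
opening: 0.0479
grasp_force: 82.9
```

```bash
python3 -m crank '[{"gripper":45,"travel":[3.3,0,-0.29],"twist":[0,0.17453,0]},{"gripper":45,"travel":[3.3,0,-0.29],"twist":[0,0.17453,0]},{"gripper":45,"travel":[3.3,0,-0.29],"twist":[0,0.17453,0]},{"gripper":45,"travel":[3.3,0,-0.29],"twist":[0,0.17453,0]},{"gripper":45,"travel":[3.3,0,-0.29],"twist":[0,0.17453,0]},{"gripper":45,"travel":[3.3,0,-0.29],"twist":[0,0.17453,0]},{"gripper":45,"travel":[3.3,0,-0.29],"twist":[0,0.17453,0]},{"gripper":45,"travel":[3.3,0,-0.29],"twist":[0,0.17453,0]},{"gripper":45,"travel":[3.3,0,-0.29],"twist":[0,0.17453,0]},{"gripper":45,"travel":[0,0,0],"twist":[0,0,0]}]'
python3 - <<'E'
from h import *
import cv2
p,R,o=pose(); print(o['q'],R.round(3))
cv2.imwrite("pics/side2.png",cv2.resize(bot.camera("side")[180:350,215:415,::-1],(706,600),interpolation=cv2.INTER_CUBIC))
E
```

```text
time: 5.28
ee_pos: [0.3987, 0.2317, 0.0686]
tcp_rot: [-179.0, -60.1, 112.8]
wrist_force: [-0.0, 0.6, -4.4]
opening: 0.0478
grasp_force: 83.3
[ -1.94939756  17.41916594 -11.62984063  98.12864768  51.21950705
  46.35386924] [[-0.194  0.916 -0.352]
 [ 0.46   0.401  0.792]
 [ 0.867 -0.009 -0.499]]
```

View pics/side2.png

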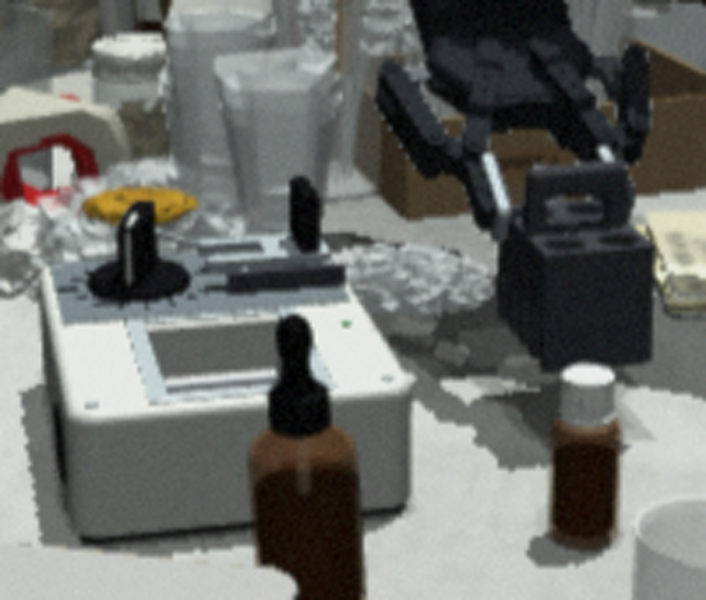

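The block hangs upright and level, handle on top (575,200), clear of the bottle (585,380). Lowering it.

```bash
python3 -m crank '[{"gripper":45,"travel":[-5.2,0,3],"twist":[0,0,0]},{"gripper":45,"travel":[-5.2,0,3],"twist":[0,0,0]},{"gripper":45,"travel":[-5.2,0,3],"twist":[0,0,0]},{"gripper":45,"travel":[-5.2,0,3],"twist":[0,0,0]},{"gripper":45,"travel":[-5.2,0,3],"twist":[0,0,0]},{"gripper":45,"travel":[0,0,0],"twist":[0,0,0]}]'
python3 -m crank '[{"gripper":45,"travel":[-1.73,0,1],"twist":[0,0,0]},{"gripper":45,"travel":[-0.87,0,0.5],"twist":[0,0,0]},{"gripper":45,"travel":[0,0,0],"twist":[0,0,0]}]'
python3 -m crank '[{"gripper":45,"travel":[-0.87,0,0.5],"twist":[0,0,0]},{"gripper":45,"travel":[0,0,0],"twist":[0,0,0]}]'
```

```text
time: 6.08
ee_pos: [0.3995, 0.233, 0.0425]
tcp_rot: [180.0, -59.9, 113.8]
wrist_force: [-0.2, 0.5, -3.8]
opening: 0.048
grasp_force: 83.4
time: 6.45
ee_pos: [0.3997, 0.233, 0.0399]
tcp_rot: [179.9, -59.9, 113.9]
wrist_force: [-0.4, -0.3, -3.8]
opening: 0.0482
grasp_force: 83.4
time: 6.7
ee_pos: [0.3997, 0.233, 0.0389]
tcp_rot: [179.9, -59.9, 113.9]
wrist_force: [-1.0, -0.3, -3.3]
opening: 0.0481
grasp_force: 83.4
```

```bash
for i in 1 2 3; do python3 -m crank '[{"gripper":45,"travel":[-0.87,0,0.5],"twist":[0,0,0]},{"gripper":45,"travel":[-0.87,0,0.5],"twist":[0,0,0]},{"gripper":45,"travel":[0,0,0],"twist":[0,0,0]}]' | grep -E "ee_pos|wrist|rot"; done
```

```text
ee_pos: [0.3997, 0.233, 0.0369]
tcp_rot: [179.9, -59.9, 113.9]
wrist_force: [-0.3, -0.1, -4.1]
ee_pos: [0.3997, 0.233, 0.0349]
tcp_rot: [179.9, -59.9, 113.9]
wrist_force: [-0.1, -0.5, -4.5]
ee_pos: [0.3999, 0.233, 0.0335]
tcp_rot: [179.9, -59.9, 113.8]
wrist_force: [-0.6, -3.3, 4.9]
```

```bash
python3 -m crank '[{"gripper":60,"travel":[0,0,0],"twist":[0,0,0]},{"gripper":80,"travel":[0,0,0],"twist":[0,0,0]},{"gripper":80,"travel":[0,0,0],"twist":[0,0,0]},{"gripper":80,"travel":[0,0,-8],"twist":[0,0,0]},{"gripper":80,"travel":[0,0,-25],"twist":[0,0,0]},{"gripper":80,"travel":[0,0,-40],"twist":[0,0,0]},{"gripper":80,"travel":[0,0,-40],"twist":[0,0,0]},{"gripper":80,"travel":[20,0,-12],"twist":[0,0,0]},{"gripper":80,"travel":[35,0,-20],"twist":[0,0,0]},{"gripper":80,"travel":[35,0,-20],"twist":[0,0,0]},{"gripper":80,"travel":[0,0,0],"twist":[0,0,0]}]'
python3 - <<'E'
from h import *
import cv2
p,R,o=pose(); print(p,o['q'])
a=bot.camera("top")[:,:,::-1]; cv2.imwrite("pics/top3full.png",a)
cv2.imwrite("pics/top3.png",cv2.resize(a[140:335,215:415],(615,600),interpolation=cv2.INTER_CUBIC))
E
```

```text
time: 9.2
ee_pos: [0.4398, 0.1431, 0.1963]
tcp_rot: [179.4, -59.7, 114.2]
wrist_force: [0.4, -0.4, 0.7]
opening: 0.0798
grasp_force: 0.0
[0.43975619 0.14314977 0.1962631 ] [-10.92855025  20.58576885   6.07391937 119.64525763  45.39805925
  35.91035042]
```

View pics/top3.png

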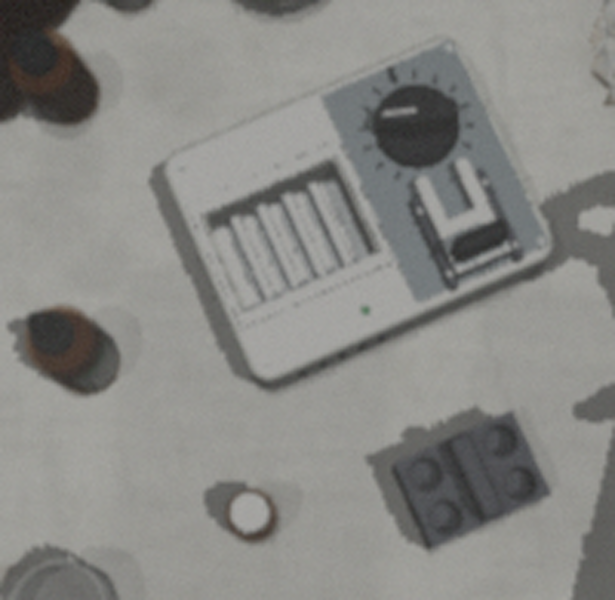

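Top view: the block stands on its fins with body-top corners (396,466), (515,414), (550,492) and (433,549) in the 3.075× crop, bar in the middle. Both bottles are undisturbed.

Run:
```python
from h import *
C3=lambda L:[(215+a/3.075,140+b/3.077) for a,b in L]
P=[(.025,.035,.056),(.025,-.035,.056),(-.025,-.035,.056),(-.025,.035,.056)]
b,r=fit("top",P,C3([(394,466),(515,413),(551,492),(432,550)]),0,[.4,.2,.4]); print("block",b,r.tolist())
print("pred from gripper",)
P=[(.029,.079,.058),(.029,.001,.058),(-.029,.001,.058),(-.029,.079,.058),(.026,-.048,.065)]
w,r=fit("top",P,C3([(206,219),(338,161),(384,251),(245,314),(416,126)]),0,[.55,.28,.42]); print("warmer",w,r.tolist())
for W in(w,[.5534,.2856,.4235]):
    x,h,u=frame(W[2]); f=lambda X,Y,Z:((proj("side",np.array([W[0],W[1],0])+x*X+h*Y+u*Z)-[215,220])*4).round().tolist()
    print([f(*q) for q in[(.029,.079,.058),(.029,.001,.058),(-.029,.079,.058),(.026,-.048,.093),(.026,-.048,.058),(-.054,-.048,.102),(.07,.091,.0),(-.07,.091,0)]])
p,R,o=pose()
```

```text
block [0.40306352 0.22374202 0.42774679] [[0.1, -0.5], [-0.9, -0.7], [0.4, 1.2], [0.5, 0.0]]
pred from gripper
warmer [0.55294901 0.28491428 0.43312081] [[0.2, -0.2], [-0.9, -0.2], [-1.5, 0.9], [1.5, -0.4], [0.7, -0.2]]
[[196.0, 288.0], [167.0, 208.0], [358.0, 273.0], [155.0, 81.0], [159.0, 164.0], [352.0, 46.0], [89.0, 465.0], [477.0, 422.0]]
[[192.0, 288.0], [165.0, 208.0], [354.0, 274.0], [155.0, 81.0], [158.0, 164.0], [352.0, 47.0], [85.0, 465.0], [473.0, 424.0]]
```

```bash
cat >> h.py <<'E'
def down(yaw):
    x,h,u=frame(yaw); return np.c_[-x,h,-u]
E
python3 - <<'E'
from h import *
p,R,o=pose(); R1=down(.4154)
p1=np.array([.4031,.2237,.19])
rows(p1,R1,12,False)
E
```

```text
12 travel [4.79 5.04 4.43] twist [ 0.068  -0.0675 -0.1177]
```

```bash
python3 -m crank '[{"gripper":45,"travel":[4.8,5,4.4],"twist":[0.068,-0.0675,-0.1177]},{"gripper":45,"travel":[4.8,5,4.4],"twist":[0.068,-0.0675,-0.1177]},{"gripper":45,"travel":[4.8,5,4.4],"twist":[0.068,-0.0675,-0.1177]},{"gripper":45,"travel":[4.8,5,4.4],"twist":[0.068,-0.0675,-0.1177]},{"gripper":45,"travel":[4.8,5,4.4],"twist":[0.068,-0.0675,-0.1177]},{"gripper":45,"travel":[4.8,5,4.4],"twist":[0.068,-0.0675,-0.1177]},{"gripper":45,"travel":[4.8,5,4.4],"twist":[0.068,-0.0675,-0.1177]},{"gripper":45,"travel":[4.8,5,4.4],"twist":[0.068,-0.0675,-0.1177]},{"gripper":45,"travel":[4.8,5,4.4],"twist":[0.068,-0.0675,-0.1177]},{"gripper":45,"travel":[4.8,5,4.4],"twist":[0.068,-0.0675,-0.1177]},{"gripper":45,"travel":[4.8,5,4.4],"twist":[0.068,-0.0675,-0.1177]},{"gripper":45,"travel":[4.8,5,4.4],"twist":[0.068,-0.0675,-0.1177]}]'
python3 - <<'E'
from h import *
p,R,o=pose(); print(o['q'])
rows([.4031,.2237,.09],down(.4154),4,False); rows([.4031,.2237,.062],down(.4154),6,False)
E
```

```text
time: 10.75
ee_pos: [0.4022, 0.2236, 0.1884]
tcp_rot: [-179.9, -0.1, -156.0]
wrist_force: [0.4, 0.0, 0.3]
opening: 0.0452
grasp_force: 0.0
[ 2.91175169e+01 -7.40857531e+00 -3.58853929e+00  9.39343512e+01
 -6.88066857e-02  5.07650484e+00]
4 travel [-0.25 -0.04 24.59] twist [-0.0003 -0.0005  0.001 ]
6 travel [-0.17 -0.03 21.06] twist [-0.0002 -0.0003  0.0007]
```

```bash
python3 -m crank '[{"gripper":40,"travel":[-0.2,0,24.6],"twist":[0,0,0.001]},{"gripper":40,"travel":[-0.2,0,24.6],"twist":[0,0,0.001]},{"gripper":40,"travel":[-0.2,0,24.6],"twist":[0,0,0.001]},{"gripper":40,"travel":[-0.2,0,24.6],"twist":[0,0,0.001]},{"gripper":40,"travel":[0,0,14],"twist":[0,0,0]},{"gripper":40,"travel":[0,0,14],"twist":[0,0,0]},{"gripper":40,"travel":[0,0,0],"twist":[0,0,0]}]'
python3 -m crank '[{"gripper":25,"travel":[0,0,0],"twist":[0,0,0]},{"gripper":18,"travel":[0,0,0],"twist":[0,0,0]},{"gripper":14,"travel":[0,0,0],"twist":[0,0,0]},{"gripper":10,"travel":[0,0,0],"twist":[0,0,0]},{"gripper":6,"travel":[0,0,0],"twist":[0,0,0]},{"gripper":6,"travel":[0,0,0],"twist":[0,0,0]},{"gripper":6,"travel":[0,0,0],"twist":[0,0,0]}]' 60
```

```text
time: 11.62
ee_pos: [0.4023, 0.2236, 0.0622]
tcp_rot: [179.9, -0.2, -156.4]
wrist_force: [-0.3, 0.7, 0.2]
opening: 0.0399
grasp_force: 0.0
time: 12.5
ee_pos: [0.4027, 0.2239, 0.0631]
tcp_rot: [179.9, -0.1, -156.4]
wrist_force: [-0.9, 0.2, -0.1]
opening: 0.0058
grasp_force: 0.0
```

The bar was not caught, so I need to look (one composite).

Run:
```python
from h import *
import cv2
a=bot.camera("top")[230:350,300:420,::-1]; b=bot.camera("side")[200:350,320:420,::-1]
cv2.imwrite("pics/c4.png",np.hstack([cv2.resize(a,(400,600*2//3),interpolation=cv2.INTER_CUBIC),cv2.resize(b,(400,600),interpolation=cv2.INTER_CUBIC)[:400]]) if 0 else np.hstack([cv2.resize(a,(400,600)[::1] if 0 else (400,400),interpolation=cv2.INTER_CUBIC),cv2.resize(b,(267,400),interpolation=cv2.INTER_CUBIC)]))
```

```text
(no output)
```

View pics/c4.png

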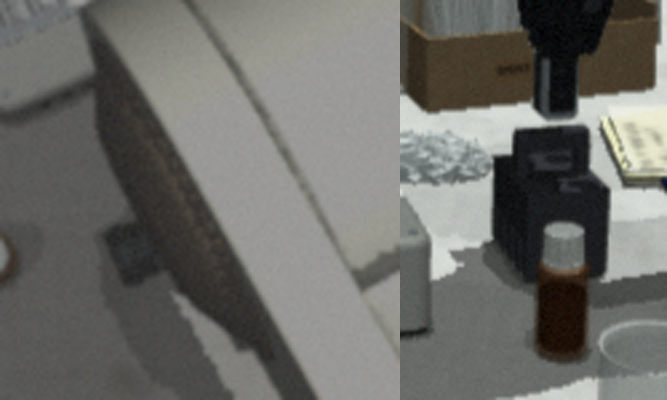

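Run:
```python
from h import *
p,R,o=pose(); print(p,o['q'])
f=lambda q:((proj("side",q)-[320,200])*2.667+[400,0]).round()
print("tcp",f(p),"grip",f(p+[0,0,.019]))
x,h,u=frame(.4154)
for q in[(.023,0,.084),(-.023,0,.084),(.025,.035,.056),(-.025,.035,.056),(-.025,.035,0),(.025,.035,0)]: print(q,f(np.array([.4031,.2237,0])+x*q[0]+h*q[1]+u*q[2]))
```

```text
[0.40272868 0.22387919 0.06310537] [ 2.90180212e+01 -7.56714919e+00 -1.75672071e+01  8.01362351e+01
  7.60572498e-02  5.43671385e+00]
tcp [552. 161.] grip [553. 131.]
(0.023, 0, 0.084) [515. 130.]
(-0.023, 0, 0.084) [589. 125.]
(0.025, 0.035, 0.056) [528. 196.]
(-0.025, 0.035, 0.056) [611. 190.]
(-0.025, 0.035, 0) [606. 278.]
(0.025, 0.035, 0) [525. 285.]
```

Run:
```python
from h import *
a=bot.camera("side").mean(2).round().astype(int)
for v in range(222,266,2): print(v,a[v,362:396:2])
print(pose()[2]['time'],pose()[0])
```

```text
222 [59 55 56 54 40 16 47 16 10 14 14 16 33 58 59 60 59]
224 [43 42 42 43 35 23 67 25  8 16 14 15 44 60 59 59 61]
226 [36 39 43 52 37 27 70 22 13 26 11 12 51 58 61 59 60]
228 [49 51 57 55 35 33 71 24 17 20  9 17 53 62 61 61 58]
230 [56 55 56 55 32 30 72 22  7 16 13 15 52 58 63 56 59]
232 [58 54 56 61 27 34 68 22 14 14 12 15 63 59 58 57 56]
234 [61 58 58 59 31 38 70 21 12 16 17 19 68 60 60 60 68]
236 [ 56  56  55  63  34  40  64  16  14  28  16  18 104 135 138 149 202]
238 [ 77 125 127 129  43  42  69  17   9  10  13  17 129 211 208 211 209]
240 [207 209 207 205  77  38  69  22  16  12  15  22 130 211 212 211 213]
242 [215 212 213 215 202  89  68  49  49  52  54  67 148 211 213 212 211]
244 [215 215 212 214 214 204 119 105 103 101 120 142 199 205 205 205 189]
246 [208 203 207 209 210 205 195 180 175 171 173 173 150 157 201 205 191]
248 [183 102  76  72  53  57  42  32  36  34  52  56  58  49 101 202 138]
250 [108  26  32  24  25  27  24  24  25  30  37  27  33  33  59 195 186]
252 [ 82  24  29  26  25  28  29  29  28  29  29  24  28  27  55 185 190]
254 [ 61  24  27  25  24  27  27  25  25  28  27  26  28  29  54 189 193]
256 [ 54  26  24  28  28  31  31  32  35  31  38  28  19  28  64 190 195]
258 [ 25  25  28  37  52  58  42  35  35  32  40  34  18  29  65 193 196]
260 [ 15  25  31  26  44  54  45  35  35  37  31  25  21  28  61 192 196]
262 [ 20  30  27  16  35  52  55  53  53  53  53  28  27  33  71 194 194]
264 [ 22  28  25  20  22  21  20  26  22  23  28  27  30  30  49 148 194]
12.65 [0.40274714 0.22391516 0.06311863]
```

Run:
```python
from h import *
import cv2
a=bot.camera("top").mean(2).round().astype(int); b=cv2.imread("pics/top3full.png").mean(2).round().astype(int)
print("now")
for v in range(284,324,3): print(v,a[v,322:366:3],b[v,322:366:3])
p=pose()[0]; print(proj("top",p),proj("top",p+[0,0,.03]),proj("top",[.4031,.2237,.084]))
```

```text
now
284 [ 88  89  88  89  81  39  49  48  51  55  69  68  99 153 151] [152 155 152 151 152 152 151 129 104 101 102  96  70  62  81]
287 [ 86  89  85  91  88  53  48  50  51  55  64  58  59 139 154] [147 148 152 152 136 113 100  98  99  99  82  85  71  58  78]
290 [ 86  91  91  89  88  87  41  49  49  49  57  64  57  88 150] [151 151 150 150 123  96  97  90  85  73  73  61  76  65  66]
293 [ 91  88  86  89  87  77  52  40  48  47  55  63  56  58 131] [153 152 151 149 150 101  99  63  83  78  84  71  63  66  56]
296 [89 88 88 87 81 68 56 38 49 49 54 57 56 55 71] [151 150 150 149 150 123 101  89  77  78  74  65  69  86  65]
299 [91 88 82 65 36 38 42 48 46 49 49 53 56 57 59] [150 149 149 150 148 151 101 100  64  84  70  76  83  86  69]
302 [89 88 78 58 41 46 45 50 45 46 50 51 55 67 61] [147 147 148 148 147 151 113  99  83  78  83  82  72  77  71]
305 [88 88 87 70 45 54 47 48 49 41 51 49 55 56 53] [151 151 151 153 149 151 136 103 100  58  85  81  87  71  65]
308 [88 89 89 70 59 52 45 42 46 37 46 46 52 57 65] [151 150 150 153 152 152 154 125 102  72  82  80  85  70  60]
311 [87 89 85 72 73 42 42 37 41 62 47 49 55 49 56] [153 149 150 149 150 149 154 151 102  94  64  77  63  60  70]
314 [87 87 86 71 71 42 41 67 74 76 54 42 47 54 49] [152 152 147 149 148 148 153 154 132 100  71  84  83  88 110]
317 [87 89 87 72 69 72 71 75 73 75 82 47 48 49 51] [150 148 148 147 151 150 153 152 158 154 110  83 130 148 154]
320 [ 89  88  91  76  70  70  71  71  73  73  97 119  45  41  51] [149 149 149 149 147 150 151 155 155 154 155 143 156 155 155]
323 [ 86  90  86  89  71  71  73  71  76  75  74 124 115  53  44] [150 151 150 148 146 153 153 156 158 157 155 154 155 156 154]
[369.05676696 295.93898998] [370.43116496 294.77339581] [370.11391198 294.90239592]
```

Run:
```python
from h import *
x,h,u=frame(.413); R=tilt(.413,-30); T=np.array([.4095,.2081,.0229])
f=lambda q:((proj("side",q)-[215,200])*3.53).round()
for e in(.013,.025,.04): print(e,f(T+x*.045-R[:,2]*e),f(T-x*.045-R[:,2]*e), "up",f(T+x*.045-R[:,2]*.013+u*(e-.013)))
# side2: tips at grasp (scale 3.53, offset 215,180)
T=np.array([.3987,.2317,.0686]);R=tilt(.4154,60)
g=lambda q:((proj("side",q)-[215,180])*3.53).round()
for e in(.005,.02,.035): print(e,g(T+x*.028-R[:,2]*e),g(T-x*.028-R[:,2]*e),"up",g(T+x*.028-R[:,2]*.005+u*(e-.005)))
T=pose()[0]
for e in(0,.015,.03): print(e,proj("side",T+u*e),proj("side",T-h*e+u*.01))
```

```text
0.013 [468. 272.] [655. 256.] up [468. 272.]
0.025 [472. 255.] [660. 240.] up [468. 247.]
0.04 [476. 234.] [668. 219.] up [469. 216.]
0.005 [516. 275.] [636. 266.] up [516. 275.]
0.02 [508. 249.] [627. 241.] up [517. 243.]
0.035 [500. 224.] [618. 216.] up [518. 210.]
0 [376.82929193 260.31549435] [377.05041847 254.3973216 ]
0.015 [377.1615951  251.42181973] [374.14408345 251.31328596]
0.03 [377.49760573 242.42891954] [371.32725327 248.32422773]
```

The fingertips sit about 28 mm short of the reported TCP along the tool axis, and all three side pictures agree. I'll open, go 27 mm deeper and close, watching the force.

```bash
python3 -m crank '[{"gripper":40,"travel":[0,0,0],"twist":[0,0,0]},{"gripper":40,"travel":[0,0,0],"twist":[0,0,0]},{"gripper":40,"travel":[0,0,0],"twist":[0,0,0]},{"gripper":40,"travel":[0,0,5],"twist":[0,0,0]},{"gripper":40,"travel":[0,0,5],"twist":[0,0,0]},{"gripper":40,"travel":[0,0,3],"twist":[0,0,0]},{"gripper":40,"travel":[0,0,0],"twist":[0,0,0]}]'
python3 -m crank '[{"gripper":40,"travel":[0,0,5],"twist":[0,0,0]},{"gripper":40,"travel":[0,0,5],"twist":[0,0,0]},{"gripper":40,"travel":[0,0,4],"twist":[0,0,0]},{"gripper":40,"travel":[0,0,0],"twist":[0,0,0]}]'
python3 -m crank '[{"gripper":25,"travel":[0,0,0],"twist":[0,0,0]},{"gripper":18,"travel":[0,0,0],"twist":[0,0,0]},{"gripper":14,"travel":[0,0,0],"twist":[0,0,0]},{"gripper":10,"travel":[0,0,0],"twist":[0,0,0]},{"gripper":6,"travel":[0,0,0],"twist":[0,0,0]},{"gripper":6,"travel":[0,0,0],"twist":[0,0,0]}]' 80
```

```text
time: 13.58
ee_pos: [0.4025, 0.2238, 0.0497]
tcp_rot: [179.9, -0.2, -156.4]
wrist_force: [0.1, -0.4, 0.5]
opening: 0.04
grasp_force: 0.0
time: 14.08
ee_pos: [0.4024, 0.2237, 0.0357]
tcp_rot: [179.9, -0.2, -156.4]
wrist_force: [0.5, -1.1, 0.5]
opening: 0.0402
grasp_force: 0.0
time: 14.82
ee_pos: [0.4028, 0.2238, 0.0363]
tcp_rot: [180.0, -0.1, -156.4]
wrist_force: [0.6, -2.0, 2.8]
opening: 0.01
grasp_force: 79.0
```

```bash
python3 -m crank '[{"gripper":6,"travel":[0,0,-5],"twist":[0,0,0]},{"gripper":6,"travel":[0,0,-16],"twist":[0,0,0]},{"gripper":6,"travel":[0,0,-20],"twist":[0,0,0]},{"gripper":6,"travel":[0,0,-20],"twist":[0,0,0]},{"gripper":6,"travel":[0,0,-20],"twist":[0,0,0]},{"gripper":6,"travel":[0,0,-6],"twist":[0,0,0]},{"gripper":6,"travel":[0,0,0],"twist":[0,0,0]}]'
python3 - <<'E'
from h import *
rows([.5357,.3213,.123],down(.428),8,False)
E
```

```text
time: 15.7
ee_pos: [0.403, 0.2241, 0.1234]
tcp_rot: [179.9, -0.1, -156.4]
wrist_force: [-1.1, -0.1, -3.8]
opening: 0.0104
grasp_force: 78.3
8 travel [-2.01e+01  4.36e+00  2.00e-02] twist [ 0.0002 -0.0002 -0.002 ]
```

```bash
python3 -m crank '[{"gripper":6,"travel":[-10,2.2,0],"twist":[0,0,-0.002]},{"gripper":6,"travel":[-20.1,4.4,0],"twist":[0,0,-0.002]},{"gripper":6,"travel":[-20.1,4.4,0],"twist":[0,0,-0.002]},{"gripper":6,"travel":[-20.1,4.4,0],"twist":[0,0,-0.002]},{"gripper":6,"travel":[-20.1,4.4,0],"twist":[0,0,-0.002]},{"gripper":6,"travel":[-20.1,4.4,0],"twist":[0,0,-0.002]},{"gripper":6,"travel":[-20.1,4.4,0],"twist":[0,0,-0.002]},{"gripper":6,"travel":[-20.1,4.4,0],"twist":[0,0,-0.002]},{"gripper":6,"travel":[-10,2.2,0],"twist":[0,0,0]},{"gripper":6,"travel":[0,0,0],"twist":[0,0,0]}]'
python3 - <<'E'
from h import *
import cv2
rows([.5357,.3213,.123],down(.428),1,False)
a=bot.camera("side")[190:310,215:345,::-1]
cv2.imwrite("pics/side5.png",cv2.resize(a,(650,600),interpolation=cv2.INTER_CUBIC))
x,h,u=frame(.428);o=np.array([.5366,.3217,.087])
f=lambda q:((proj("side",o+x*q[0]+h*q[1]+u*q[2])-[215,190])*5).round()
print(f((.025,.035,0)),f((-.025,.035,0)),f((.025,-.035,0)),f((.025,.035,.056)),f((.029,.039,-.029)),f((-.029,.039,-.029)))
E
```

```text
time: 16.95
ee_pos: [0.5353, 0.3217, 0.1217]
tcp_rot: [179.9, -0.2, -155.5]
wrist_force: [-0.3, 0.1, -3.7]
opening: 0.0098
grasp_force: 78.2
1 travel [-0.17 -0.47 -1.35] twist [ 0.001  -0.004  -0.0002]
[251. 407.] [427. 393.] [219. 324.] [245. 215.] [242. 510.] [445. 492.]
```

View pics/side5.png

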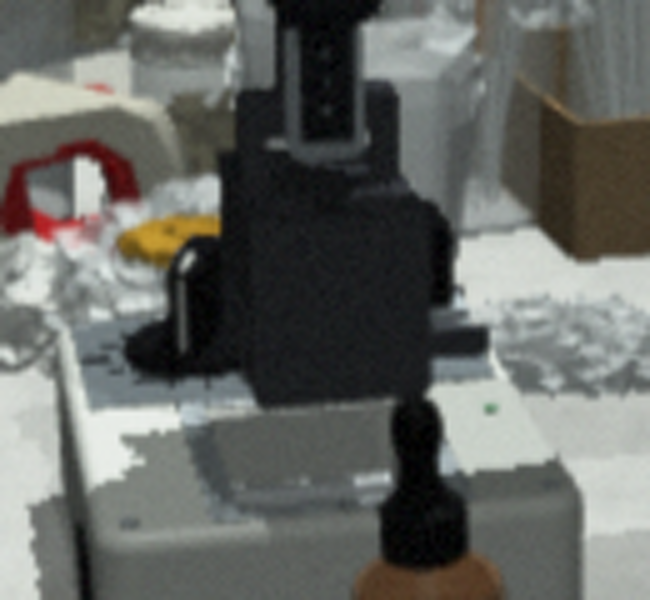

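The block hangs level over the well (bottom corners (258,403) and (430,398), as predicted). Lowering in guarded steps.

```bash
python3 -m crank '[{"gripper":6,"travel":[0,-0.5,6],"twist":[0.001,-0.003,0]},{"gripper":6,"travel":[0,0,10],"twist":[0,0,0]},{"gripper":6,"travel":[0,0,10],"twist":[0,0,0]},{"gripper":6,"travel":[0,0,4],"twist":[0,0,0]},{"gripper":6,"travel":[0,0,4],"twist":[0,0,0]},{"gripper":6,"travel":[0,0,4],"twist":[0,0,0]},{"gripper":6,"travel":[0,0,0],"twist":[0,0,0]}]'
python3 -m crank '[{"gripper":6,"travel":[0,0,3],"twist":[0,0,0]},{"gripper":6,"travel":[0,0,3],"twist":[0,0,0]},{"gripper":6,"travel":[0,0,3],"twist":[0,0,0]},{"gripper":6,"travel":[0,0,0],"twist":[0,0,0]}]'
```

```text
time: 17.88
ee_pos: [0.5354, 0.321, 0.0845]
tcp_rot: [180.0, 0.0, -155.5]
wrist_force: [-0.6, 0.4, -3.8]
opening: 0.01
grasp_force: 78.2
time: 18.38
ee_pos: [0.5354, 0.321, 0.0754]
tcp_rot: [180.0, 0.0, -155.5]
wrist_force: [0.0, 0.0, -3.3]
opening: 0.0103
grasp_force: 78.2
```

```bash
for i in 1 2 3; do python3 -m crank '[{"gripper":6,"travel":[0,0,2],"twist":[0,0,0]},{"gripper":6,"travel":[0,0,2],"twist":[0,0,0]},{"gripper":6,"travel":[0,0,0],"twist":[0,0,0]}]'|grep -E "ee_pos|wrist|rot"; done
```

```text
ee_pos: [0.5354, 0.321, 0.0715]
tcp_rot: [180.0, 0.0, -155.5]
wrist_force: [-0.1, 0.2, -2.6]
ee_pos: [0.5354, 0.321, 0.0674]
tcp_rot: [180.0, 0.0, -155.5]
wrist_force: [-0.1, -0.2, -3.1]
ee_pos: [0.5354, 0.321, 0.0635]
tcp_rot: [180.0, 0.0, -155.5]
wrist_force: [0.1, -0.2, -3.2]
```

Fins are sliding in freely (about 10 mm engaged).

```bash
for i in 1 2 3 ; do python3 -m crank '[{"gripper":6,"travel":[0,0,2],"twist":[0,0,0]},{"gripper":6,"travel":[0,0,2],"twist":[0,0,0]},{"gripper":6,"travel":[0,0,0],"twist":[0,0,0]}]'|grep -E "ee_pos|wrist|rot"; done; python3 -m crank '[{"gripper":6,"travel":[0,0,1],"twist":[0,0,0]},{"gripper":6,"travel":[0,0,0],"twist":[0,0,0]}]'|grep -E "ee_pos|wrist|rot"
```

```text
ee_pos: [0.5354, 0.321, 0.0595]
tcp_rot: [180.0, 0.0, -155.5]
wrist_force: [-0.6, -0.2, -4.4]
ee_pos: [0.5354, 0.321, 0.0555]
tcp_rot: [180.0, 0.0, -155.5]
wrist_force: [0.6, -0.2, -3.0]
ee_pos: [0.5354, 0.321, 0.0515]
tcp_rot: [180.0, 0.0, -155.5]
wrist_force: [0.1, -0.2, -4.2]
ee_pos: [0.5355, 0.3211, 0.0507]
tcp_rot: [180.0, 0.0, -155.5]
wrist_force: [-0.5, 0.1, -2.3]
```

```bash
for i in 1 2; do python3 -m crank '[{"gripper":6,"travel":[0,0,0.7],"twist":[0,0,0]},{"gripper":6,"travel":[0,0,0],"twist":[0,0,0]}]'|grep -E "ee_pos|wrist|rot"; done
```

```text
ee_pos: [0.5357, 0.3211, 0.0504]
tcp_rot: [180.0, 0.1, -155.5]
wrist_force: [0.1, -0.8, -1.2]
ee_pos: [0.5359, 0.321, 0.0503]
tcp_rot: [-180.0, 0.1, -155.5]
wrist_force: [-0.7, -2.6, 5.1]
```

Seated (TCP 14 mm above the table-stand height, reaction felt). Releasing, lifting, heading to the dial.

```bash
python3 -m crank '[{"gripper":20,"travel":[0,0,0],"twist":[0,0,0]},{"gripper":35,"travel":[0,0,0],"twist":[0,0,0]},{"gripper":35,"travel":[0,0,0],"twist":[0,0,0]},{"gripper":35,"travel":[0,0,-5],"twist":[0,0,0]},{"gripper":35,"travel":[0,0,-20],"twist":[0,0,0]},{"gripper":40,"travel":[0,0,-30],"twist":[0,0,0]},{"gripper":40,"travel":[0,0,-30],"twist":[0,0,0]},{"gripper":40,"travel":[0,0,0],"twist":[0,0,0]}]'
python3 - <<'E'
from h import *
rows([.5968,.2526,.12],down(.428+1.2),8,False)
E
```

```text
time: 22.38
ee_pos: [0.5366, 0.3217, 0.1374]
tcp_rot: [180.0, 0.3, -155.5]
wrist_force: [-0.8, -0.1, -0.2]
opening: 0.0403
grasp_force: 0.0
8 travel [  2.86 -11.83   2.17] twist [-0.0003  0.0006 -0.15  ]
```

```bash
python3 -m crank '[{"gripper":40,"travel":[2.9,-11.8,2.2],"twist":[0,0,-0.15]},{"gripper":40,"travel":[2.9,-11.8,2.2],"twist":[0,0,-0.15]},{"gripper":40,"travel":[2.9,-11.8,2.2],"twist":[0,0,-0.15]},{"gripper":40,"travel":[2.9,-11.8,2.2],"twist":[0,0,-0.15]},{"gripper":40,"travel":[2.9,-11.8,2.2],"twist":[0,0,-0.15]},{"gripper":40,"travel":[2.9,-11.8,2.2],"twist":[0,0,-0.15]},{"gripper":40,"travel":[2.9,-11.8,2.2],"twist":[0,0,-0.15]},{"gripper":40,"travel":[2.9,-11.8,2.2],"twist":[0,0,-0.15]},{"gripper":40,"travel":[0,0,0],"twist":[0,0,0]}]'
python3 - <<'E'
from h import *
rows([.5968,.2526,.0455],down(.428+1.2),6,False); print(pose()[2]['q'])
E
```

```text
time: 23.5
ee_pos: [0.5953, 0.2512, 0.1154]
tcp_rot: [179.9, -0.0, -86.8]
wrist_force: [-0.3, -0.4, 0.4]
opening: 0.0401
grasp_force: 0.0
6 travel [-0.21 -0.28 11.65] twist [ 0.0002 -0.     -0.0004]
[ 2.28785935e+01  1.75668206e+01  1.50956271e+01  8.75975909e+01
  9.27106198e-03 -7.02775441e+01]
```

```bash
python3 -m crank '[{"gripper":40,"travel":[-0.2,-0.3,11.6],"twist":[0,0,0]},{"gripper":40,"travel":[-0.2,-0.3,11.6],"twist":[0,0,0]},{"gripper":40,"travel":[-0.2,-0.3,11.6],"twist":[0,0,0]},{"gripper":40,"travel":[-0.2,-0.3,11.6],"twist":[0,0,0]},{"gripper":40,"travel":[-0.2,-0.3,11.6],"twist":[0,0,0]},{"gripper":40,"travel":[-0.2,-0.3,11.6],"twist":[0,0,0]},{"gripper":40,"travel":[0,0,0],"twist":[0,0,0]}]'
python3 -m crank '[{"gripper":25,"travel":[0,0,0],"twist":[0,0,0]},{"gripper":18,"travel":[0,0,0],"twist":[0,0,0]},{"gripper":14,"travel":[0,0,0],"twist":[0,0,0]},{"gripper":10,"travel":[0,0,0],"twist":[0,0,0]},{"gripper":6,"travel":[0,0,0],"twist":[0,0,0]},{"gripper":6,"travel":[0,0,0],"twist":[0,0,0]}]' 30
python3 -c "
from h import *
print(pose()[2]['torque'])"
```

```text
time: 24.38
ee_pos: [0.5965, 0.2528, 0.0458]
tcp_rot: [179.9, -0.0, -86.7]
wrist_force: [-0.8, -0.7, 0.3]
opening: 0.0401
grasp_force: 0.0
time: 25.12
ee_pos: [0.5976, 0.253, 0.0477]
tcp_rot: [-179.9, 0.0, -86.8]
wrist_force: [3.9, -1.9, 3.6]
opening: 0.0112
grasp_force: 30.7
[-0.35686453 -0.7060467   0.02444713]
```

```bash
python3 -m crank '[{"gripper":6,"travel":[0,0,-1],"twist":[0,0,0.15]},{"gripper":6,"travel":[0,0,0],"twist":[0,0,0.15]},{"gripper":6,"travel":[0,0,0],"twist":[0,0,0.15]},{"gripper":6,"travel":[0,0,0],"twist":[0,0,0.15]},{"gripper":6,"travel":[0,0,0],"twist":[0,0,0.15]},{"gripper":6,"travel":[0,0,0],"twist":[0,0,0.15]},{"gripper":6,"travel":[0,0,0],"twist":[0,0,0.15]},{"gripper":6,"travel":[0,0,0],"twist":[0,0,0.15]},{"gripper":6,"travel":[0,0,0],"twist":[0,0,0]}]' 40
python3 -c "
from h import *
o=pose()[2]; print(o['torque'],o['q'])"
```

```text
time: 26.25
ee_pos: [0.5987, 0.2523, 0.0478]
tcp_rot: [-179.9, 0.2, -155.7]
wrist_force: [10.9, -3.8, -2.8]
opening: 0.0109
grasp_force: 41.5
[-0.67892478 -2.36907187 -0.02297586] [22.9067633  18.18533407  8.41052657 80.07139891 -0.11429141 -1.41027426]
```

```bash
python3 -m crank '[{"gripper":20,"travel":[0,0,0],"twist":[0,0,0]},{"gripper":30,"travel":[0,0,0],"twist":[0,0,0]},{"gripper":30,"travel":[0,0,-10],"twist":[0,0,0]},{"gripper":40,"travel":[0,0,-25],"twist":[0,0,0]},{"gripper":55,"travel":[0,0,-25],"twist":[0,0,0]},{"gripper":55,"travel":[0,0,-5],"twist":[0,0,0]},{"gripper":55,"travel":[0,0,0],"twist":[0,0,0]}]'
python3 - <<'E'
from h import *
rows([.525,.2196,.11],down(.428),5,False)
E
```

```text
time: 27.12
ee_pos: [0.597, 0.2532, 0.1131]
tcp_rot: [180.0, 0.0, -155.5]
wrist_force: [-0.2, 0.4, -1.9]
opening: 0.055
grasp_force: 0.0
5 travel [15.9  -0.13  0.62] twist [ 0.0001  0.0002 -0.    ]
```

```bash
python3 -m crank '[{"gripper":48,"travel":[16,0,0.6],"twist":[0,0,0]},{"gripper":48,"travel":[16,0,0.6],"twist":[0,0,0]},{"gripper":48,"travel":[16,0,0.6],"twist":[0,0,0]},{"gripper":48,"travel":[16,0,0.6],"twist":[0,0,0]},{"gripper":48,"travel":[15.5,0,0.6],"twist":[0,0,0]},{"gripper":48,"travel":[0,0,16],"twist":[0,0,0]},{"gripper":48,"travel":[0,0,16],"twist":[0,0,0]},{"gripper":48,"travel":[0,0,16],"twist":[0,0,0]},{"gripper":48,"travel":[0,0,15],"twist":[0,0,0]},{"gripper":48,"travel":[0,0,0],"twist":[0,0,0]}]'
python3 -m crank '[{"gripper":40,"travel":[0,0,0],"twist":[0,0,0]},{"gripper":34,"travel":[0,0,0],"twist":[0,0,0]},{"gripper":30,"travel":[0,0,0],"twist":[0,0,0]},{"gripper":24,"travel":[0,0,0],"twist":[0,0,0]},{"gripper":24,"travel":[0,0,0],"twist":[0,0,0]},{"gripper":24,"travel":[0,0,0],"twist":[0,0,0]}]' 40
```

```text
time: 28.38
ee_pos: [0.5239, 0.2198, 0.0452]
tcp_rot: [180.0, -0.1, -155.5]
wrist_force: [-0.3, 0.7, 0.5]
opening: 0.0479
grasp_force: 0.0
time: 29.12
ee_pos: [0.5257, 0.2194, 0.0481]
tcp_rot: [-179.9, 0.1, -155.5]
wrist_force: [2.1, -5.4, 2.6]
opening: 0.0291
grasp_force: 39.6
```

Tab gripped (29 mm). Sliding it home along tool −x.

```bash
python3 -m crank '[{"gripper":24,"travel":[-4,0,0],"twist":[0,0,0]},{"gripper":24,"travel":[-4,0,0],"twist":[0,0,0]},{"gripper":24,"travel":[-4,0,0],"twist":[0,0,0]},{"gripper":24,"travel":[-4,0,0],"twist":[0,0,0]},{"gripper":24,"travel":[-4,0,0],"twist":[0,0,0]},{"gripper":24,"travel":[0,0,0],"twist":[0,0,0]}]'
python3 -m crank '[{"gripper":24,"travel":[-4,0,0],"twist":[0,0,0]},{"gripper":24,"travel":[-4,0,0],"twist":[0,0,0]},{"gripper":24,"travel":[-2,0,0],"twist":[0,0,0]},{"gripper":24,"travel":[0,0,0],"twist":[0,0,0]}]'
```

```text
time: 29.88
ee_pos: [0.5442, 0.2277, 0.0482]
tcp_rot: [-179.9, 0.1, -155.5]
wrist_force: [3.8, -5.1, 2.6]
opening: 0.0291
grasp_force: 39.7
time: 30.38
ee_pos: [0.5531, 0.2317, 0.0482]
tcp_rot: [-179.9, 0.1, -155.6]
wrist_force: [2.5, -5.2, 2.3]
opening: 0.0293
grasp_force: 39.7
```

```bash
for i in 1 2 3; do python3 -m crank '[{"gripper":24,"travel":[-1.5,0,0],"twist":[0,0,0]},{"gripper":24,"travel":[0,0,0],"twist":[0,0,0]}]'|grep -E "ee_pos|wrist"; done
```

```text
ee_pos: [0.554, 0.2321, 0.0482]
wrist_force: [-1.1, -5.5, 3.2]
ee_pos: [0.5541, 0.2322, 0.0481]
wrist_force: [-7.0, -8.5, 7.2]
ee_pos: [0.5542, 0.2322, 0.0481]
wrist_force: [-12.4, -12.1, 10.9]
```

```bash
for i in 1 2; do python3 -m crank '[{"gripper":24,"travel":[-1.5,0,0],"twist":[0,0,0]},{"gripper":24,"travel":[0,0,0],"twist":[0,0,0]}]'|grep -E "ee_pos|wrist"; done
python3 -m crank '[{"gripper":35,"travel":[0,0,0],"twist":[0,0,0]},{"gripper":42,"travel":[0,0,0],"twist":[0,0,0]},{"gripper":48,"travel":[0,0,0],"twist":[0,0,0]},{"gripper":48,"travel":[0,0,-10],"twist":[0,0,0]},{"gripper":48,"travel":[0,0,-30],"twist":[0,0,0]},{"gripper":48,"travel":[15,0,-40],"twist":[0,0,0]},{"gripper":48,"travel":[40,0,-25],"twist":[0,0,0]},{"gripper":48,"travel":[50,0,-10],"twist":[0,0,0]},{"gripper":48,"travel":[55,0,0],"twist":[0,0,0]},{"gripper":48,"travel":[55,0,0],"twist":[0,0,0]},{"gripper":48,"travel":[40,0,0],"twist":[0,0,0]},{"gripper":48,"travel":[0,0,0],"twist":[0,0,0]}]'
python3 - <<'E'
from h import *
import cv2
a=bot.camera("top")[150:280,260:400,::-1]; b=bot.camera("side")[220:330,225:345,::-1]
A=cv2.resize(a,(490,455),interpolation=cv2.INTER_CUBIC);B=cv2.resize(b,(310,284),interpolation=cv2.INTER_CUBIC)
I=np.zeros((455,800,3),np.uint8);I[:,:490]=A;I[:284,490:]=B;cv2.imwrite("pics/f.png",I)
x,h,u=frame(.428);o=np.array([.5532,.2853,0])
f=lambda q:((proj("top",o+x*q[0]+h*q[1]+u*q[2])-[260,150])*3.5).round()
print("tab home top",f((-.02,-.048,.102)),"open",f((-.056,-.048,.102)),"dial bar ends",f((.047,-.048,.093)),f((.005,-.048,.093)),"prong tips home",f((.028,-.048,.073)))
g=lambda q:((proj("side",o+x*q[0]+h*q[1]+u*q[2])-[225,220])*2.583+[490,0]).round()
print("side tab home",g((-.02,-.048,.102)),"block top corners",g((.025,.075,.07)),g((-.025,.075,.07)),g((0,.04,.098)))
E
```

```text
ee_pos: [0.5543, 0.2322, 0.0481]
wrist_force: [-19.2, -14.9, 15.3]
ee_pos: [0.5544, 0.2323, 0.048]
wrist_force: [-26.7, -19.0, 19.4]
time: 33.12
ee_pos: [0.3256, 0.1293, 0.1635]
tcp_rot: [-180.0, 0.2, -155.5]
wrist_force: [-0.1, 1.0, 0.8]
opening: 0.0479
grasp_force: 0.0
tab home top [364. 174.] open [397. 244.] dial bar ends [302.  52.] [340. 131.] prong tips home [317.  99.]
side tab home [638.  34.] block top corners [595. 162.] [685. 154.] [629.  89.]
```

View pics/f.png

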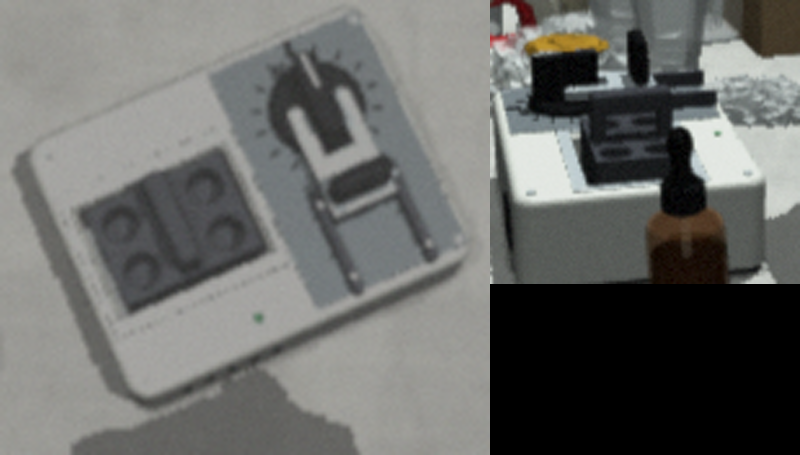

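Final picture: the block is seated level in the well, about 12 mm proud. The pointer is at the long mark (290,45)–(315,80), the prongs lie on both sides of the bar, and the tab is at its home spot (363,177; predicted 364,174). The robot is clear.

```bash
python3 -c "
from workcell import bot
print(bot.job_done())"
```

```text
the job is handed in; nothing more can be done
None
```

I handed the job in at about 33 s: the block is seated in the well, the dial pointer is at the long mark, and the lock fork is slid against its stop over the bar. I touched neither bottle; the final picture shows the dropper bottle standing but not the oil bottle, and the handover returned no verdict.

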